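# Index the sample turret to well three

## Robot

A 6-joint arm with a two-finger parallel gripper is mounted at the origin on a cart in front of the work surface, level with it; the furniture and walls round the work are solid. World frame = base frame: x ahead of the robot, y to its left, z up, the work surface at z = 0. Lengths are in mm, angles in rad, forces in N, time in s.
With the tool pointing down it reaches from about 275 to 1000 mm from the base axis. Payload 8.4 kg.
Tool frame: the origin (TCP) lies at the very end of the fingers, on their centre line; the grasp point (between the pads) lies 19 mm behind it; z points along the fingers, x is the direction in which the jaws open and shut, and the axes are right-handed (so a half turn about z gives the same grasp; the last joint's range is limited). The gripper opens to 85 mm and grips with 20 to 120 N. Pads are 22 mm wide; open, the fingers measure 114 mm over their backs; the gripper's body (76 mm by 85 mm) begins 54 mm behind the grasp point. The pads swing forward as they close: fully open they stand 13 mm farther back than shut.
Start: joints at [-1.169, 0.353, 1.633, -0, 1.155, -0.002], TCP at [245.571, -574.737, 231.281] pointing down, gripper open.
Joint ranges: [-2.63, 2.63], [-0.92, 2.1], [0.06, 2.66], [-1.3, 4.44], [0, 2.69], [-3.02, 3.02]. Speed limits (rad/s): [2.22, 2.22, 2.79, 3.14, 3.14, 3.14].

## Interface

Orientations are given as [roll, pitch, yaw] about the fixed x, y, z axes, in that order (R = Rz(yaw) Ry(pitch) Rx(roll)).
In Python, from rig import sense, grab_frame, calibration, sign_off gives the robot as it stands.
- The arm moves only by the tool servo_tool, never from a script. Its argument "series" is one flat list of numbers, 4 for each row, row after row: the shift along the world's x, y, z in m, then the turn about the world's z in degrees. In form: [x, y, z, yaw, x, y, z, yaw, ...]. A call has 1 to 8 rows; each row shifts and turns the commanded pose from where the row before left it; what a row does not reach is not made up. A row lasts 1/12 s, in which the tool goes at most 41.7 mm and 7.16 degrees, less where a joint would pass 70% of its speed; a pose out of reach is approached as far as the arm can. A call is refused whole if a number of a shift passes 0.0417 or a number of a turn 7.16, either way. A call with a gripper value outside its range is refused whole. "gripper" is the finger opening in m, from 0 to 0.0854, set as the call begins (left out, the last holds). The fingers move at their own pace and stop on an object; "newtons" is the grip in N (left out, the last holds). Time passes only in rows, so rows that do not move let the fingers close. It gives the time, the measured TCP pose, the force and the opening at its end, in the units of the state.
- sense(): the state, without advancing time (a new reading comes with each control period).
- grab_frame(name): name is "side" or "top" or "wrist"; returns the picture (400x640x3 uint8, blue, green, red); there is no depth.
- calibration(name): a dict with "fx", "fy", "cx", "cy" (pixels), "distortion" ([k1, k2, p1, p2, k3] as OpenCV has them; the pictures are not rectified), "rvec" (rotation vector, rad) and "tvec" (3), from world to camera coordinates, as OpenCV has them. Camera axes: x right, y down, z forward; pixel columns grow to the right and rows downward; lengths in mm; the calibration is good to about 2 mm. A picture is of the moment at which its call begins: read the wrist's pose just before it. calibration takes no time and is no camera call; for the wrist camera it gives the pose at the moment of the call.
- sign_off(): hands the job in, once; it reports no verdict.
The state is a dict: "clock": time; "qpos": joint angles; "qvel": joint speeds; "joint_efforts": joint torques, N m; "eef_pos": TCP position; "tcp_rot": TCP orientation; "contact_force": force on the tool from outside, world axes, zero at the start; "wrist_torque": the same for the moment, N m; "opening": opening from 0.0 (shut) to 1.0 (fully open).
Only numpy, scipy, OpenCV 4.12 (cv2) and the standard library are available. Lean on these libraries where they do the work, as an engineer would, in place of code of your own. Each camera call takes 0.05 s, during which the arm holds its last target. There are 200 camera calls.

## Task

Index the sample changer to well number three: push its turret down by the middle, gently and not hard against the bottom, to free the lock, turn it click by click until the third well clockwise (seen from above) from the white-capped vial stands at the red pin, and let it spring up and lock there. Do not twist it by force while it is locked and do not spin it, and leave the other things on the worktop where they are.

Things in the scene. Friction and masses are not known exactly. Their poses are not given: they have to be found in the camera images.
- changer: sample changer, fixed: round grey base plate 224 mm across, 18 mm thick, carrying a turret. Origin on the turret's axis at worktop height, z up; the lock arm with its tooth is on its +x side. Turret: a white disc with ten vial wells every 36 degrees (131 mm circle), on it a blue hub 104 mm across, whose flat top is the push shoulder, and a black bar knob on that. Vial caps end 1 mm below the shoulder
- hub_mid (a point): point on the turret's axis, fixed to the base, at the mid height of the raised push shoulder, 121 mm above the worktop. The turret rides on a height adjuster that is left anywhere from 18 mm below to 18 mm above this and is not reported: the real shoulder is at 103 to 139 mm and must be found by feel (press until the force says so)
- knob_mid (a point): point on the axis, fixed to the base, 15 mm above hub_mid: mid height of the bar knob when the adjuster is in the middle (same 18 mm uncertainty). The knob stands on the shoulder: 14 mm wide, 54 mm long, 30 mm high, rounded, centred on the axis; it can be pinched across its width with the fingertips resting on the shoulder
- stem (a point): point on the axis, fixed to the base, 60 mm above the worktop: the sprung stem. Pressing the turret down takes 4 N to start and 0.5 N more per mm; the lock is free from about 8 mm (8 N); at 14 mm (11 N) it meets a rigid bottom stop, which may bear at most 18 N (29 N of total press). Kept down, it turns freely both ways, clicking at each well; about 0.15 N m carries it over a click
- lock (a point): point on the lock arm, fixed to the base, beside the disc's notched rim, 81 mm above the worktop: its tooth keeps the raised turret from turning and may bear at most 30 N (2.5 N m of twist). Let go on a click, the turret springs up and locks; let go between clicks, it stays down unlocked. It may be let up and taken afresh at any click
- turret (a joint): angle of the turret about the vertical, rad, + counter-clockwise from above; one click = 0.628 (36 degrees); starts at 0. At 0 the knob's length lies along the changer's x axis, and well three (third clockwise from the white-capped vial, with a black-capped vial in it) lies on the changer's -x side, 65.5 mm from the axis; at angle q knob and wells have turned by q
- red_pin: red index pin, 12 mm head, 75 mm tall, fixed in the base plate 103 mm from the turret's axis, at one of four places: 72 or 108 degrees either way round from the changer's -x direction (two or three clicks). Origin: its foot, on top of the base plate (18 mm above the worktop)
- grey_pin_0: grey index pin in one of the other three places, same size as the red one, does not move; origin at its foot
- grey_pin_1: grey index pin in one of the other three places, same size as the red one, does not move; origin at its foot
- grey_pin_2: grey index pin in one of the other three places, same size as the red one, does not move; origin at its foot
- beaker: bystander: glass beaker, 57x62x70 mm, at the back; origin under its centre
- brown_bottle: bystander: small brown bottle with a white cap, 44x43x82 mm, at the back; origin under its centre
- timer: bystander: white lab timer, 66x62x18 mm, front left; origin under its centre
- small_crucible: bystander: white crucible, 50x50x37 mm, to the right; origin under its centre
- petri_dish: bystander: petri dish, 66x66x15 mm, to the right; origin under its centre
- marker: bystander: blue marker pen, 17x137x17 mm, to the left; origin under its centre
Mind the look-alikes: they are no part of the job. Of the things that look like the changer, the larger one is meant.

How it is judged:
By the outcome, as a careful person would: the job done as asked, in the order asked, and still so for the second after the job is handed in, with the robot touching nothing.
It also fails if it takes over 61 s, if anything falls off the work surface, if the arm or the gripper's body presses on something with over 40 N, if the wrist force passes 120 N, or if a joint passes its speed limit or range.

## Working session

There is one attempt and no reset: what is moved stays moved. The work goes in short steps, Python scripts to look and compute and a tool call to move; the robot and the scene stay as the last step left them, time stands still between calls to the robot, and variables do not carry over. Pictures are saved under pics/ and viewed, about 8 in all and at most 12, crops included, and the job is handed in when it is done.

Besides the shell and the picture viewer there is one more tool, called after "Emit:" as a command line: name --argument value ..., lists and objects as JSON in quotes. servo_tool: Moves the arm, as the interface text tells. Its arguments: {"type":"object","properties":{"series":{"type":"array"},"gripper":{"type":"number"},"newtons":{"type":"number"}},"required":["series"]}

```bash
mkdir -p pics
cat > h.py <<'E'
import cv2,numpy as np
from rig import sense,grab_frame,calibration,sign_off
def cam(n):
    c=calibration(n);K=np.array([[c['fx'],0,c['cx']],[0,c['fy'],c['cy']],[0,0,1.]])
    R=cv2.Rodrigues(np.array(c['rvec'],float))[0];t=np.array(c['tvec'],float).ravel()
    return K,np.array(c['distortion'],float),R,t
def ray(C,uv):
    K,D,R,t=C
    p=cv2.undistortPoints(np.array([[uv]],float),K,D)[0,0]
    return -R.T@t,R.T@np.array([p[0],p[1],1.])
def onz(C,uv,z):
    o,d=ray(C,uv);return o+d*(z-o[2])/d[2]
def two(C1,a,C2,b):
    o1,d1=ray(C1,a);o2,d2=ray(C2,b)
    s=np.linalg.lstsq(np.c_[d1,-d2],o2-o1,rcond=None)[0]
    p,q=o1+d1*s[0],o2+d2*s[1];return (p+q)/2,np.linalg.norm(p-q)
def proj(C,P):
    K,D,R,t=C;return cv2.projectPoints(np.array([P],float),cv2.Rodrigues(R)[0],t,K,D)[0].ravel()
E
python3 - <<'E'
from h import *
s=sense();print(s)
for n in('top','side'):
    im=grab_frame(n);cv2.imwrite(f'pics/{n}0.png',im)
    K,D,R,t=cam(n);print(n,-R.T@t,R[2],K[0,0])
E
```

```text
{'clock': 0.0, 'qpos': array([-1.16941761e+00,  3.53628398e-01,  1.63413521e+00, -2.94552532e-05,
        1.15518770e+00, -2.39648174e-03]), 'qvel': array([-0.00017236,  0.00093857, -0.00020359, -0.00097283,  0.00041709,
        0.00096945]), 'joint_efforts': array([ 3.12720447e-03, -6.05243254e+01, -3.42066658e+01,  3.14034141e-04,
        9.31287504e-03, -9.91664052e-06]), 'eef_pos': array([ 245.3673331 , -574.30903239,  230.57354974]), 'tcp_rot': array([ 3.14156898e+00,  1.35871215e-03, -1.16700923e+00]), 'contact_force': array([-1.10650329, -0.21337558, -0.02306139]), 'wrist_torque': array([-0.02911921,  0.03601514, -0.01568989]), 'opening': 0.9985712464692013}
top [ 416.47626991  -12.85116038 1667.38016693] [ 0.0770682   0.00719402 -0.99699987] 473.3527364301079
side [  141.28924692 -1460.2780574    723.83271173] [ 0.2378311   0.89313677 -0.38176312] 480.0846091378865
```

View pics/top0.png

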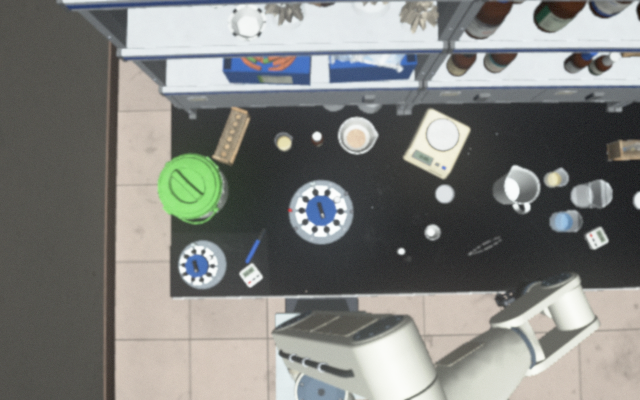

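View pics/side0.png

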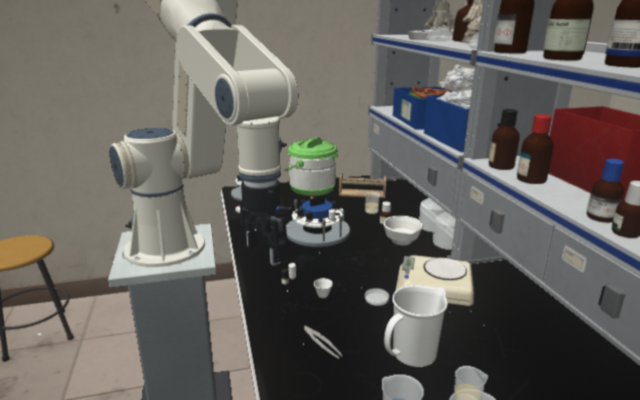

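The changer is at about (321,211) in the top view and (318,220) in the side view. The small look-alike is at (201,265) in the top view. Next I'll zoom in and measure.

Run:
```python
from h import *
a=cv2.imread('pics/top0.png')
c=cv2.resize(a[170:250,280:362],None,fx=7,fy=7,interpolation=cv2.INTER_CUBIC);cv2.imwrite('pics/crop1.png',c)
T=cam('top');S=cam('side')
h=cv2.cvtColor(a,cv2.COLOR_BGR2HSV)
m=cv2.inRange(h,(100,120,60),(125,255,255));m[:, :280]=0;m[:,362:]=0;m[:170]=0;m[250:]=0
ys,xs=np.nonzero(m);print('hub px',xs.mean(),ys.mean(),xs.min(),xs.max(),ys.min(),ys.max())
r=cv2.inRange(h,(0,120,60),(8,255,255))|cv2.inRange(h,(170,120,60),(180,255,255));r[:, :280]=0;r[:,362:]=0;r[:170]=0;r[250:]=0
yr,xr=np.nonzero(r);print('red',list(zip(xr,yr)))
c0=((xs.min()+xs.max())/2,(ys.min()+ys.max())/2)
b=cv2.imread('pics/side0.png');hb=cv2.cvtColor(b,cv2.COLOR_BGR2HSV)
m=cv2.inRange(hb,(100,120,60),(125,255,255));m[:, :295]=0;m[:,350:]=0;m[:190]=0;m[240:]=0
y2,x2=np.nonzero(m);print('side hub',x2.min(),x2.max(),y2.min(),y2.max())
for y in range(y2.min(),y2.max()+1): q=x2[y2==y]; print(y,q.min() if len(q) else 0,q.max() if len(q) else 0)
print(onz(T,c0,121),onz(T,(xr.mean(),yr.mean()),93))
for z in(103,121,139):print(proj(S,onz(T,c0,z)))
c=cv2.resize(b[180:250,270:370],None,fx=7,fy=7,interpolation=cv2.INTER_CUBIC);cv2.imwrite('pics/crop2.png',c)
```

```text
hub px 320.4816753926702 210.10994764397907 306 335 196 224
red [(np.int64(288), np.int64(209)), (np.int64(289), np.int64(209)), (np.int64(290), np.int64(209)), (np.int64(288), np.int64(210)), (np.int64(289), np.int64(210)), (np.int64(290), np.int64(210))]
side hub 302 332 200 218
200 307 326
201 305 329
202 304 330
203 303 331
204 302 332
205 302 332
206 302 332
207 302 331
208 303 329
209 303 328
210 303 327
211 303 327
212 303 327
213 303 327
214 303 327
215 304 327
216 313 325
217 313 322
218 320 320
[501.32307731  -8.19463246 121.        ] [506.50934079  96.83000135  93.        ]
[317.17375662 204.60456474]
[316.89919929 199.68792283]
[316.62216103 194.72740296]
```

View pics/crop1.png

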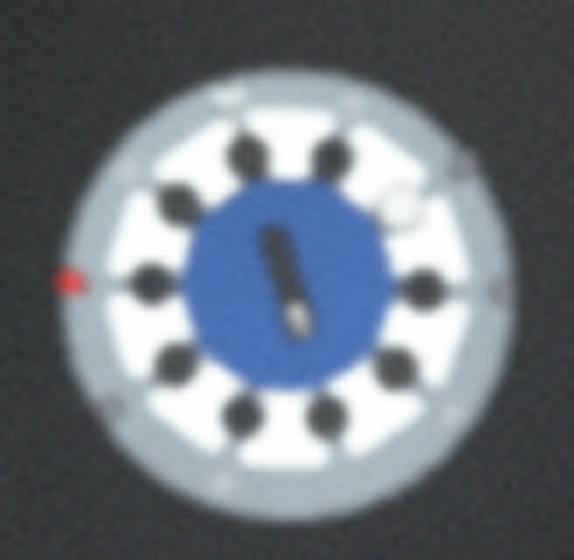

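View pics/crop2.png

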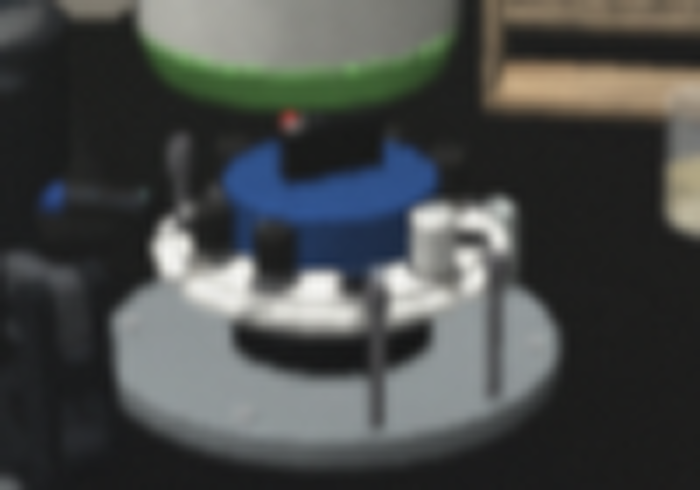

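The top view reads true from above (up is +x, left is +y):
- **White vial:** about -56° from the changer's axis.
- **Well three:** about -164.5°, so the changer's +x is about 15.5°. The lock arm and the knob agree with this.
- **Red pin:** about 87.5°, which is three clicks clockwise (-108°). It measures 105 mm from the axis, close to the given 103.
- **Shoulder:** the side view puts it low in its range, about 103 mm.

I'll grip with yaw from 106° to -2° to stay within the wrist's range. First I travel above the changer.

Emit:
servo_tool --series '[0.0107,0.0236,0.002,7.1,0.0107,0.0236,0.002,7.1,0.0107,0.0236,0.002,7.1,0.0107,0.0236,0.002,7.1,0.0107,0.0236,0.002,7.1,0.0107,0.0236,0.002,7.1,0.0107,0.0236,0.002,7.1,0.0107,0.0236,0.002,7.1]'

```text
clock: 0.77
eef_pos: [331.3, -384.6, 247.1]
tcp_rot: [-3.141, 0.0, -0.17]
contact_force: [0.1, -1.6, -0.2]
opening: 1.0
```

Emit:
servo_tool --series '[0.0107,0.0236,0,7.1,0.0107,0.0236,0,7.1,0.0107,0.0236,0,7.1,0.0107,0.0236,0,7.1,0.0107,0.0236,0,7.1,0.0107,0.0236,0,7.1,0.0107,0.0236,0,7.1,0.0107,0.0236,0,7.1]'

```text
clock: 1.43
eef_pos: [416.9, -195.9, 247.1]
tcp_rot: [-3.141, 0.0, 0.822]
contact_force: [0.1, 0.1, 0.0]
opening: 0.996
```

Emit:
servo_tool --series '[0.0107,0.0236,0,7.1,0.0107,0.0236,0,7.1,0.0107,0.0236,0,7.1,0.0107,0.0236,0,7.1,0.0107,0.0236,0,7.1,0.0107,0.0236,0,7.1,0.0107,0.0236,0,7.1,0.0107,0.0236,0,7.1]'

```text
clock: 2.1
eef_pos: [502.5, -7.0, 247.1]
tcp_rot: [-3.141, -0.0, 1.813]
contact_force: [-0.2, -1.0, 0.2]
opening: 1.0
```

Emit:
servo_tool --series '[0,0,0,2,0,0,0,0,0,0,0,0]' --gripper 0.05 --newtons 20

```text
clock: 2.35
eef_pos: [502.0, -8.3, 246.9]
tcp_rot: [-3.141, -0.0, 1.841]
contact_force: [0.4, 0.3, -0.7]
opening: 0.609
```

Run:
```python
from h import *
s=sense();print({k:np.round(s[k],3) for k in('clock','qpos','eef_pos','tcp_rot','contact_force','wrist_torque','opening')})
C=cam('wrist');im=grab_frame('wrist');cv2.imwrite('pics/w1.png',im)
print(-C[2].T@C[3],C[2][2]);print(proj(C,[501.5,-8,105]))
np.savez('w1.npz',*C)
```

```text
{'clock': np.float64(2.35), 'qpos': array([-0.019,  0.145,  1.873, -0.   ,  1.125, -1.86 ]), 'eef_pos': array([501.986,  -8.25 , 246.93 ]), 'tcp_rot': array([-3.141, -0.   ,  1.841]), 'contact_force': array([ 0.439,  0.269, -0.745]), 'wrist_torque': array([ 0.014, -0.001,  0.033]), 'opening': np.float64(0.609)}
[423.30722422 -30.03947182 389.7638159 ] [ 0.30800694  0.08531212 -0.94755135]
[313.76557029 190.21520422]
```

View pics/w1.png

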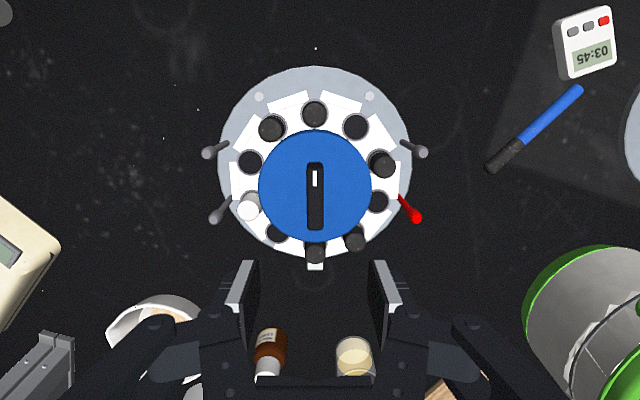

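The wrist view confirms it: going clockwise from the white cap (248,208), the third well is the black cap at (315,113). The red pin, around (405,205), is three wells further clockwise. The hub is centred near (315,186). Now I'll refine the centre, height and knob angle.

Run:
```python
from h import *
C=[np.load('w1.npz')[f'arr_{i}'] for i in range(4)];T=cam('top')
im=cv2.imread('pics/w1.png');h=cv2.cvtColor(im,cv2.COLOR_BGR2HSV)
m=cv2.inRange(h,(100,120,80),(125,255,255));m[:,:240]=0;m[:,390:]=0
ct=max(cv2.findContours(m,cv2.RETR_EXTERNAL,cv2.CHAIN_APPROX_NONE)[0],key=cv2.contourArea)
for z in(100,105,110,115,120):
    P=np.array([onz(C,p[0],z)[:2] for p in ct],np.float32);print(z,cv2.fitEllipse(P),cv2.minEnclosingCircle(P)[1])
e=cv2.fitEllipse(ct)[0];print(e,two(T,(320.5,210),C,e))
k=cv2.inRange(h,(0,0,0),(180,255,60));k[:160]=0;k[232:]=0;k[:,:295]=0;k[:,335:]=0
y,x=np.nonzero(k);print(x.min(),x.max(),y.min(),y.max())
a=onz(C,(315,225),130);b=onz(C,(315,165),130);d=a-b;print(np.degrees(np.arctan2(d[1],d[0])))
for r in(170,200,225):q=x[y==r];print(r,q.min(),q.max(),q.mean())
tooth=onz(C,(315.5,266),81);w3=onz(C,(315,113),104);d=tooth-w3;print('axis',np.degrees(np.arctan2(d[1],d[0])))
```

```text
100 ((501.49896240234375, -7.299245357513428), (102.06678771972656, 104.84329223632812), 106.88507843017578) 53.11427688598633
105 ((500.14971923828125, -7.691638946533203), (100.30558013916016, 103.0341796875), 106.88510131835938) 52.19782638549805
110 ((498.8005065917969, -8.08403205871582), (98.54437255859375, 101.22506713867188), 106.88500213623047) 51.281288146972656
115 ((497.4512634277344, -8.476423263549805), (96.78316497802734, 99.41594696044922), 106.88499450683594) 50.364784240722656
120 ((496.1020202636719, -8.868816375732422), (95.02195739746094, 97.60682678222656), 106.88499450683594) 49.4482536315918
(314.4975891113281, 185.87838745117188) (array([503.12873291,  -7.47104306,  84.12549898]), np.float64(1.2999328984978018))
306 322 162 229
15.563466607130119
170 307 322 314.5
200 307 322 314.5
225 307 322 314.5
axis 15.795908130642898
```

The hub centre is about (500.5, -7.7), the shoulder about 103 to 105 mm up, and the axis angle 15.6°, so the yaw is already right. I'll descend with the fingers nearly at knob width, then feel for the shoulder.

Emit:
servo_tool --series '[-0.0015,0.0006,-0.02,0,0,0,-0.02,0,0,0,-0.02,0,0,0,-0.02,0,0,0,0,0]' --gripper 0.028

```text
clock: 2.82
eef_pos: [498.1, -8.5, 164.1]
tcp_rot: [-3.136, -0.002, 1.839]
contact_force: [-1.1, -0.4, 0.2]
opening: 0.331
```

Emit:
servo_tool --series '[0,0,-0.01,0,0,0,-0.01,0,0,0,-0.01,0,0,0,-0.006,0,0,0,0,0,0,0,0,0]' --gripper 0.024

```text
clock: 3.32
eef_pos: [500.8, -7.8, 131.1]
tcp_rot: [-3.141, -0.0, 1.842]
contact_force: [-0.5, -1.1, -0.6]
opening: 0.277
```

Run:
```python
from h import *
s=sense();print({k:np.round(s[k],3) for k in('clock','eef_pos','tcp_rot','contact_force','wrist_torque','opening')})
cv2.imwrite('pics/w2.png',grab_frame('wrist')[100:400,120:520])
```

```text
{'clock': np.float64(3.317), 'eef_pos': array([500.783,  -7.756, 131.118]), 'tcp_rot': array([-3.141, -0.   ,  1.842]), 'contact_force': array([-0.482, -1.109, -0.574]), 'wrist_torque': array([-0.024, -0.018,  0.023]), 'opening': np.float64(0.277)}
```

View pics/w2.png

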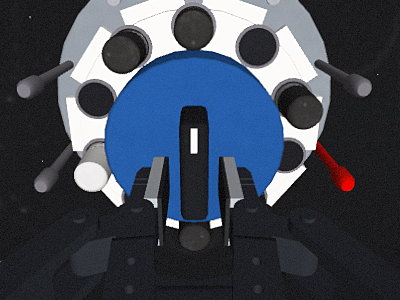

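The fingers straddle the knob evenly. Knob centre is at crop column 194, with the fingers at 150 and 237. I'll continue down gently.

Emit:
servo_tool --series '[0,0,-0.004,0,0,0,-0.004,0,0,0,-0.004,0,0,0,-0.004,0,0,0,0,0]'

```text
clock: 3.78
eef_pos: [500.3, -7.7, 114.4]
tcp_rot: [-3.14, -0.0, 1.842]
contact_force: [-0.2, -0.3, -0.4]
opening: 0.282
```

Emit:
servo_tool --series '[0,0,-0.002,0,0,0,-0.002,0,0,0,0,0,0,0,0,0]'

```text
clock: 4.12
eef_pos: [500.9, -7.7, 111.2]
tcp_rot: [-3.142, -0.0, 1.842]
contact_force: [-1.1, 1.0, -0.0]
opening: 0.282
```

Emit:
servo_tool --series '[0,0,-0.001,0,0,0,-0.001,0,0,0,0,0,0,0,0,0]'

```text
clock: 4.45
eef_pos: [500.9, -7.7, 109.3]
tcp_rot: [-3.142, -0.0, 1.842]
contact_force: [0.2, 0.7, -0.0]
opening: 0.283
```

Emit:
servo_tool --series '[0,0,-0.001,0,0,0,-0.001,0,0,0,0,0,0,0,0,0]'

```text
clock: 4.78
eef_pos: [500.8, -7.7, 107.2]
tcp_rot: [-3.141, -0.0, 1.842]
contact_force: [0.7, 0.5, 0.5]
opening: 0.28
```

Emit:
servo_tool --series '[0,0,-0.001,0,0,0,-0.001,0,0,0,0,0,0,0,0,0]'

```text
clock: 5.12
eef_pos: [500.8, -7.7, 105.2]
tcp_rot: [-3.141, -0.0, 1.842]
contact_force: [0.1, 0.9, 0.2]
opening: 0.281
```

Emit:
servo_tool --series '[0,0,-0.001,0,0,0,-0.001,0,0,0,0,0,0,0,0,0]'

```text
clock: 5.45
eef_pos: [501.0, -7.7, 103.4]
tcp_rot: [3.141, 0.0, 1.842]
contact_force: [0.7, 0.2, 2.7]
opening: 0.284
```

Emit:
servo_tool --series '[0,0,-0.001,0,0,0,-0.001,0,0,0,0,0,0,0,0,0]'

```text
clock: 5.78
eef_pos: [501.0, -7.8, 101.4]
tcp_rot: [3.141, 0.0, 1.842]
contact_force: [-1.1, -0.4, 5.0]
opening: 0.281
```

Emit:
servo_tool --series '[0,0,-0.001,0,0,0,-0.001,0,0,0,0,0,0,0,0,0]'

```text
clock: 6.12
eef_pos: [501.0, -7.7, 99.4]
tcp_rot: [3.141, 0.0, 1.842]
contact_force: [-1.1, 0.2, 5.9]
opening: 0.285
```

Contact came at about z 103.3, and the force follows the spring law. I'll press on to about 10 mm depth.

Emit:
servo_tool --series '[0,0,-0.001,0,0,0,-0.001,0,0,0,-0.001,0,0,0,0,0,0,0,0,0]'

```text
clock: 6.53
eef_pos: [501.1, -7.7, 96.6]
tcp_rot: [3.141, 0.0, 1.842]
contact_force: [-1.6, 0.3, 7.4]
opening: 0.281
```

Emit:
servo_tool --series '[0,0,-0.001,0,0,0,-0.001,0,0,0,-0.001,0,0,0,0,0,0,0,0,0]'

```text
clock: 6.95
eef_pos: [501.2, -7.8, 93.7]
tcp_rot: [3.141, 0.0, 1.842]
contact_force: [-1.6, 0.1, 8.8]
opening: 0.281
```

Emit:
servo_tool --series '[0,0,0,0,0,0,0,0,0,0,0,0,0,0,0,0,0,0,0,0]' --gripper 0.008 --newtons 25

```text
clock: 7.37
eef_pos: [501.2, -7.6, 93.8]
tcp_rot: [3.141, -0.0, 1.842]
contact_force: [-1.4, 1.7, 9.6]
opening: 0.163
```

Run:
```python
from h import *
s=sense();print({k:np.round(s[k],3) for k in('clock','qpos','eef_pos','tcp_rot','contact_force','wrist_torque','opening')})
```

```text
{'clock': np.float64(7.367), 'qpos': array([-0.018,  0.348,  2.01 ,  0.   ,  0.782, -1.86 ]), 'eef_pos': array([501.222,  -7.574,  93.753]), 'tcp_rot': array([ 3.141, -0.   ,  1.842]), 'contact_force': array([-1.444,  1.654,  9.582]), 'wrist_torque': array([ 0.255,  0.324, -0.007]), 'opening': np.float64(0.163)}
```

The knob is gripped (opening 13.9 mm). The 9.6 N press means about 11 mm depth, clear of both the lock and the bottom. Now I turn clockwise slowly, starting with a small test.

Emit:
servo_tool --series '[0,0,0,-2,0,0,0,-2,0,0,0,-2,0,0,0,0]'

```text
clock: 7.7
eef_pos: [501.1, -7.6, 93.7]
tcp_rot: [3.141, -0.0, 1.735]
contact_force: [-1.5, 0.7, 9.6]
opening: 0.157
```

Run:
```python
from h import *
s=sense();print({k:np.round(s[k],3) for k in('clock','eef_pos','tcp_rot','contact_force','wrist_torque','opening')})
```

```text
{'clock': np.float64(7.7), 'eef_pos': array([501.128,  -7.607,  93.738]), 'tcp_rot': array([ 3.141, -0.   ,  1.735]), 'contact_force': array([-1.547,  0.739,  9.593]), 'wrist_torque': array([ 0.225,  0.327, -0.033]), 'opening': np.float64(0.157)}
```

The twist is only 0.03 N m, so the lock is free. I'll go on to the first click, 36° in total.

Emit:
servo_tool --series '[0,0,0,-3,0,0,0,-3,0,0,0,-3,0,0,0,-3,0,0,0,-3,0,0,0,0]'

```text
clock: 8.2
eef_pos: [501.1, -7.5, 93.7]
tcp_rot: [3.141, -0.0, 1.472]
contact_force: [-1.7, 0.5, 10.0]
opening: 0.156
```

Emit:
servo_tool --series '[0,0,0,-3,0,0,0,-3,0,0,0,-3,0,0,0,-3,0,0,0,-3,0,0,0,0,0,0,0,0]'

```text
clock: 8.78
eef_pos: [501.2, -7.5, 93.8]
tcp_rot: [3.141, -0.001, 1.213]
contact_force: [-0.6, 2.3, 9.5]
opening: 0.158
```

Run:
```python
from h import *
s=sense();print({k:np.round(s[k],3) for k in('clock','eef_pos','tcp_rot','contact_force','wrist_torque','opening')})
C=cam('wrist');cv2.imwrite('pics/w3.png',grab_frame('wrist')[100:400,120:520])
```

```text
{'clock': np.float64(8.783), 'eef_pos': array([501.202,  -7.474,  93.751]), 'tcp_rot': array([ 3.141e+00, -1.000e-03,  1.213e+00]), 'contact_force': array([-0.608,  2.307,  9.464]), 'wrist_torque': array([0.342, 0.247, 0.016]), 'opening': np.float64(0.158)}
```

View pics/w3.png

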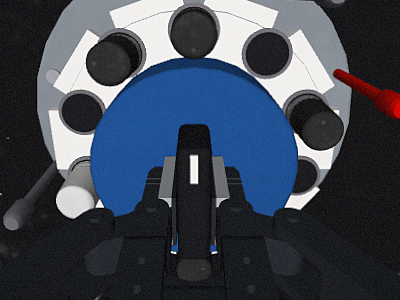

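The turret turns with the gripper, since the white vial and knob keep their place in the view. On to clicks two and three.

Emit:
servo_tool --series '[0,0,0,-3,0,0,0,-3,0,0,0,-3,0,0,0,-3,0,0,0,-3,0,0,0,-3,0,0,0,0]'

```text
clock: 9.42
eef_pos: [501.1, -7.5, 93.8]
tcp_rot: [3.141, -0.001, 0.896]
contact_force: [-1.6, 1.6, 9.2]
opening: 0.159
```

Emit:
servo_tool --series '[0,0,0,-3,0,0,0,-3,0,0,0,-3,0,0,0,-3,0,0,0,-3,0,0,0,-3,0,0,0,0,0,0,0,0]'

```text
clock: 10.08
eef_pos: [501.3, -7.4, 93.8]
tcp_rot: [3.142, -0.001, 0.585]
contact_force: [-1.3, 2.0, 9.1]
opening: 0.164
```

Emit:
servo_tool --series '[0,0,0,-3,0,0,0,-3,0,0,0,-3,0,0,0,-3,0,0,0,-3,0,0,0,-3,0,0,0,0]'

```text
clock: 10.67
eef_pos: [501.3, -7.4, 93.8]
tcp_rot: [-3.141, -0.001, 0.268]
contact_force: [-1.0, 2.6, 9.3]
opening: 0.156
```

Emit:
servo_tool --series '[0,0,0,-3,0,0,0,-3,0,0,0,-3,0,0,0,-3,0,0,0,-3,0,0,0,-3,0,0,0,0,0,0,0,0]'

```text
clock: 11.33
eef_pos: [501.4, -7.4, 93.9]
tcp_rot: [-3.141, -0.001, -0.044]
contact_force: [-0.9, 1.9, 9.3]
opening: 0.158
```

Run:
```python
from h import *
s=sense();print({k:np.round(s[k],3) for k in('clock','eef_pos','tcp_rot','contact_force','wrist_torque','opening')})
C=cam('wrist');cv2.imwrite('pics/w4.png',grab_frame('wrist')[100:400,120:520])
```

```text
{'clock': np.float64(11.333), 'eef_pos': array([501.447,  -7.383,  93.854]), 'tcp_rot': array([-3.141e+00, -1.000e-03, -4.400e-02]), 'contact_force': array([-0.911,  1.902,  9.302]), 'wrist_torque': array([ 0.503,  0.292, -0.034]), 'opening': np.float64(0.158)}
```

View pics/w4.png

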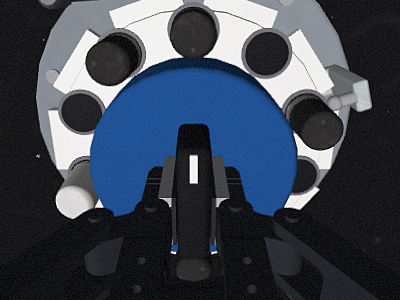

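The turn is 1.886 rad against the 1.885 target, and the turret came along with the grip. I'll let it rise gently, then open.

Emit:
servo_tool --series '[0,0,-0.0,0,0,0,0.0015,0,0,0,0.0015,0,0,0,0.0015,0,0,0,0.0015,0,0,0,0,0]'

```text
clock: 11.88
eef_pos: [501.3, -7.4, 99.8]
tcp_rot: [-3.141, -0.001, -0.043]
contact_force: [-0.1, 2.3, 6.4]
opening: 0.16
```

Emit:
servo_tool --series '[0,0,0.0015,0,0,0,0.001,0,0,0,0.001,0,0,0,0,0,0,0,0,0]'

```text
clock: 12.3
eef_pos: [501.3, -7.5, 102.9]
tcp_rot: [-3.141, -0.001, -0.043]
contact_force: [0.5, 3.1, 3.7]
opening: 0.159
```

Run:
```python
from h import *
s=sense();print({k:np.round(s[k],3) for k in('clock','eef_pos','tcp_rot','contact_force','wrist_torque','opening')})
```

```text
{'clock': np.float64(12.3), 'eef_pos': array([501.266,  -7.517, 102.94 ]), 'tcp_rot': array([-3.141e+00, -1.000e-03, -4.300e-02]), 'contact_force': array([0.461, 3.144, 3.732]), 'wrist_torque': array([ 0.714, -0.165, -0.019]), 'opening': np.float64(0.159)}
```

Emit:
servo_tool --series '[0,0,0.001,0,0,0,0,0]'

```text
clock: 12.47
eef_pos: [501.2, -7.6, 103.7]
tcp_rot: [-3.141, -0.001, -0.043]
contact_force: [3.2, 3.9, 0.9]
opening: 0.159
```

Emit:
servo_tool --series '[0,0,0,0,0,0,0,0,0,0,0,0,0,0,0.002,0,0,0,0.004,0,0,0,0.008,0,0,0,0.01,0,0,0,0.01,0]' --gripper 0.03

```text
clock: 13.13
eef_pos: [500.9, -7.8, 138.9]
tcp_rot: [3.142, -0.0, -0.043]
contact_force: [1.1, -0.1, -0.2]
opening: 0.348
```

Emit:
servo_tool --series '[0,0,0.02,0,0,0,0.03,0,0,0,0.03,0,0,0,0.03,0,0,0,0.03,0,0,0,0,0,0,0,0,0]'

```text
clock: 13.72
eef_pos: [502.0, -7.8, 280.6]
tcp_rot: [-3.141, -0.005, -0.043]
contact_force: [-0.0, -0.1, -0.9]
opening: 0.354
```

Run:
```python
from h import *
s=sense();print({k:np.round(s[k],3) for k in('clock','eef_pos','tcp_rot','contact_force','wrist_torque','opening')})
C=cam('wrist');im=grab_frame('wrist');cv2.imwrite('pics/w5.png',im)
h=cv2.cvtColor(im,cv2.COLOR_BGR2HSV)
m=cv2.inRange(h,(100,120,80),(125,255,255));m[:,:220]=0;m[:,410:]=0
ct=max(cv2.findContours(m,cv2.RETR_EXTERNAL,cv2.CHAIN_APPROX_NONE)[0],key=cv2.contourArea)
for z in(92,104):
    P=np.array([onz(C,p[0],z)[:2] for p in ct],np.float32);print(z,cv2.fitEllipse(P))
a=im[:,:];hull=cv2.convexHull(ct);k=np.zeros(m.shape,np.uint8);cv2.fillPoly(k,[hull],255)
k&=cv2.inRange(h,(0,0,0),(180,255,60));k=cv2.erode(k,np.ones((5,5)))
c2=max(cv2.findContours(k,cv2.RETR_EXTERNAL,cv2.CHAIN_APPROX_NONE)[0],key=cv2.contourArea)
P=np.array([onz(C,p[0],134)[:2] for p in c2],np.float32);l=cv2.fitLine(P,2,0,.01,.01).ravel();print('knob deg',np.degrees(np.arctan2(l[1],l[0])),len(c2))
```

```text
{'clock': np.float64(13.717), 'eef_pos': array([501.953,  -7.76 , 280.6  ]), 'tcp_rot': array([-3.141, -0.005, -0.043]), 'contact_force': array([-0.001, -0.147, -0.869]), 'wrist_torque': array([-0.039, -0.025,  0.044]), 'opening': np.float64(0.354)}
92 ((501.71051025390625, -9.22075080871582), (104.54811096191406, 105.92489624023438), 3.9388158321380615)
104 ((501.8530578613281, -6.166742324829102), (100.76207733154297, 102.08899688720703), 3.938889741897583)
knob deg 79.90885 119
```

View pics/w5.png

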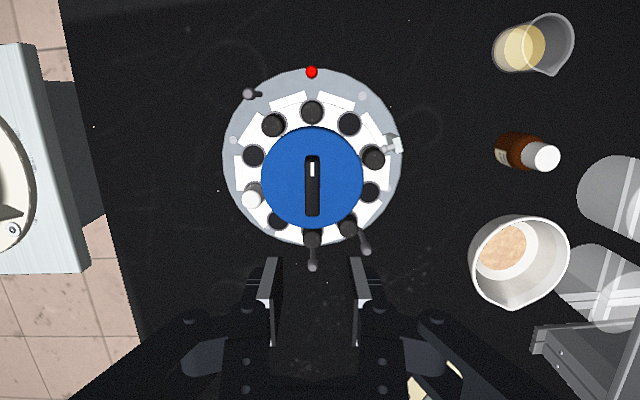

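The picture shows the black-capped third well (312,112) in line with the red pin (312,72), and the knob looks straight. My quick knob fit gave 79.9° where I expected 87.6°. The white glint may have split the dark blob, so I'll redo it once the arm is still and compare the hub height in the side view.

Emit:
servo_tool --series '[0,0,0,0,0,0,0,0,0,0,0,0,0,0,0,0,0,0,0,0,0,0,0,0]'

```text
clock: 14.27
eef_pos: [500.8, -7.7, 277.4]
tcp_rot: [-3.142, 0.001, -0.043]
contact_force: [-0.6, -0.2, -0.3]
opening: 0.355
```

Run:
```python
from h import *
C=cam('wrist');im=grab_frame('wrist');h=cv2.cvtColor(im,cv2.COLOR_BGR2HSV)
m=cv2.inRange(h,(100,120,80),(125,255,255));m[:,:220]=0;m[:,410:]=0
ct=max(cv2.findContours(m,cv2.RETR_EXTERNAL,cv2.CHAIN_APPROX_NONE)[0],key=cv2.contourArea)
P=np.array([onz(C,p[0],104)[:2] for p in ct],np.float32);e=cv2.fitEllipse(P);print(e)
mid=[]
for r in range(160,212,4):
    x=np.nonzero(m[r,280:345]==0)[0]+280
    if len(x):mid.append(((x.min()+x.max())/2,r))
print(mid[::3]);P=np.array([onz(C,p,134)[:2] for p in mid],np.float32);l=cv2.fitLine(P,2,0,.01,.01).ravel();print('knob',np.degrees(np.arctan2(l[1],l[0])))
red=onz(C,(312,72),93);w=onz(C,(312,112),103)
for n,p in(('red',red),('w3',w)):
    d=p[:2]-np.array([501,-7.6]);print(n,np.hypot(*d),np.degrees(np.arctan2(d[1],d[0])))
b=grab_frame('side');cv2.imwrite('pics/side1.png',b)
for f in('side0','side1'):
    b=cv2.imread(f'pics/{f}.png');hb=cv2.cvtColor(b,cv2.COLOR_BGR2HSV)
    q=cv2.inRange(hb,(100,120,60),(125,255,255));q[:,:295]=0;q[:,350:]=0;q[:190]=0;q[240:]=0
    y,x=np.nonzero(q);print(f,y.min(),[(int(v),int(x[y==v].min()),int(x[y==v].max())) for v in range(199,208) if (y==v).any()])
d=cv2.imread('pics/side0.png')
c=np.hstack([cv2.resize(i[180:250,275:365],None,fx=4.4,fy=4.4,interpolation=cv2.INTER_CUBIC) for i in(d,b)]);cv2.imwrite('pics/cmp.png',c)
print(sense()['contact_force'],sense()['clock'])
```

```text
((501.8641052246094, -6.185678482055664), (100.7223129272461, 102.06974792480469), 8.028751373291016)
[(np.float64(314.0), 160), (np.float64(314.0), 172), (np.float64(314.0), 184), (np.float64(314.0), 196), (np.float64(314.0), 208)]
knob 87.5649
red 102.48407535668534 88.07394921028892
w3 66.99388435274479 88.35257028773768
side0 200 [(200, 307, 326), (201, 305, 329), (202, 304, 330), (203, 303, 331), (204, 302, 332), (205, 302, 332), (206, 302, 332), (207, 302, 331)]
side1 199 [(199, 321, 322), (200, 307, 327), (201, 305, 329), (202, 304, 330), (203, 303, 331), (204, 302, 332), (205, 302, 332), (206, 302, 332), (207, 303, 331)]
[0.61788565 0.20831669 0.16682635] 14.3667
```

View pics/cmp.png

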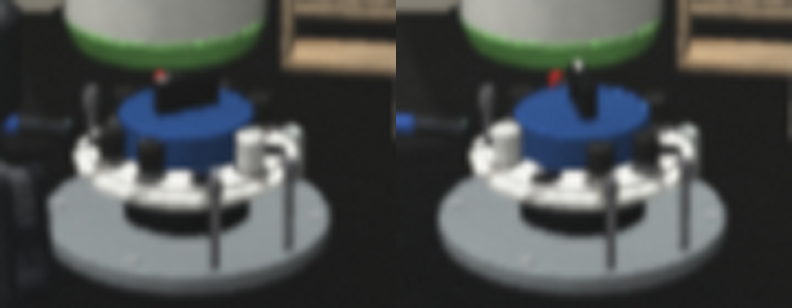

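The checks now agree:
- **Angle:** the knob is at 87.56°, against 87.6° wanted.
- **Alignment:** well three is at 88.4° and the red pin at 88.1°.
- **Height:** the hub is back at its starting rows in the side view, so the turret is fully up.

The robot touches nothing, so I'm handing in.

```bash
python3 -c "
from rig import sign_off;print(sign_off())"
```

```text
the job is handed in; nothing more can be done
None
```

The sample changer is indexed: well three stands at the red pin with the turret back up, and the job was handed in at about 14.4 s of the 61 s. I pinched the bar knob with the fingertips on the shoulder and felt contact at about z = 103 mm. I pressed to about 10–11 mm depth (9–10 N), turned it three clicks clockwise (−108°), let it rise with its spring and released it.

**Last checks**
- **Angle:** the knob measured 87.56°, against 87.6° wanted. Well three at 88.4° and the red pin at 88.1° line up.
- **Height:** the hub is at the same rows in the side view as before the job, so the turret is fully up. I did not twist it to test the lock; I judged it locked from this height and the angle.
- **Forces:** total press stayed at or below about 10 N in every reading. The twist was at most about 0.03 N m at the readings I took, none of them mid-click.
- **Clear of everything:** the gripper is about 145 mm above the knob, with contact force near zero.
- **Other things on the worktop:** the arm passed above them and no contact showed, but I did not measure their positions again at the end.

**Disagreements**
- A first knob fit gave 79.9°, probably because the white mark on the knob split the dark shape. Fitting the knob's edges instead gave the 87.56° above.
- The two-view height of the hub came out at 84 mm. I did not use it, because the hub's apparent size, the side view and the contact all put the shoulder at about 103–105 mm.

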